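# Index the length stop and hold it

## Task

Arm the length stop on its rail: leaving the carriage where it stands, press the black knob on top down and turn it clockwise as far as it goes, so that it stays locked down. Then slide the carriage along the rail until you feel its spring ball drop into the notch of the index strip, and finish while still gripping the carriage or its knob, held still there with the ball in the notch; do not disturb the loose screwdriver and offcuts nearby.

Things in the scene. Friction and masses are not known exactly. Their poses are not given: they have to be found in the camera images.
- rail: Aluminium rail fixed to the bench, 360 long (its own y), 64 wide (x), base plate 12 high with a 30 wide bar on it up to z = 26, dark end blocks. Origin: centre of its underside, on the bench. The carriage slides along its y axis; its +y end points to the robot's left, give or take 0.3 rad.
- carriage (a joint): Slide of the stop carriage along the rail's +y, in m: -0.11 to 0.11, 0 at the middle of the rail. It starts between -0.10 and -0.04, and slides against about 2 N of friction (1 N more at 50 mm/s). The carriage: dark steel block, 66 across the rail, 80 along it, top 56 above the bench, an aluminium stop plate (52 x 10 x 32) jutting out on the robot's side near its +y end.
- pointer (a point): Point of the carriage at its centre, 26 above the bench, straight over the bar and exactly below the knob's axis (the spring ball is here, hidden; a small steel pointer on the robot's side of the carriage marks the same place along the rail). Axes as the rail's.
- notch (a point): Centre of the 9 mm wide notch (black line across a steel strip on the bar's top, and on a steel tab, 18 x 28, at the rail's robot side); axes as the rail's. 10 to 75 mm to the +y side of the rail's middle. With the knob locked, the ball falls 2 mm into it where pointer and notch agree, pulls the carriage to the centre with about 6 N from within 4 mm, and needs 6 to 12 N to drag out.
- knob_grip (a point): Knob on the carriage: round black skirt 42 across with an upright bar on it, 44 long (this frame's x), 14 thick (y), 25 high. The point is on the knob's axis, at half the bar's height, 87 above the bench with the knob up (bar from 74 to 99). Seen from above the bar starts 30 degrees counter-clockwise of the rail's direction and locks 30 degrees clockwise of it. Sinks as pressed.
- press (a joint): How far the knob is pressed down, in m: 0 up (sprung), 0.0075 fully down. It needs up to about 15 N. Fully down it can be turned; turned and let go, a hidden lip keeps it down at about 0.006.
- turn (a joint): Turn of the knob, rad, clockwise seen from above: 0 at the start, 1.047 (60 degrees) at its stop. A somewhat springy lip holds it back beyond 0.25 to 0.4 unless it is pressed more than 0.006.
- screwdriver: Loose screwdriver, 225 long, lying beyond the rail. Leave alone.
- dark_offcut: Loose dark wooden offcut, 48 x 48 x 26, beyond the rail. Leave alone.
- long_offcut: Loose wooden offcut, 110 x 34 x 22, to the right of the rail. Leave alone.

How it is judged:
By the outcome, as a careful person would: the job done as asked, in the order asked, and still so for the second after the job is handed in, while the arm keeps its last pose, push and grip.
It also fails if it takes over 54 s, if anything falls off the work surface, if the arm or the gripper's body presses on something with over 40 N, if the wrist force passes 120 N, or if a joint passes its speed limit or range.

## Robot

A 6-joint arm with a two-finger parallel gripper is mounted at the origin on a cart in front of the work surface, level with it; the furniture and walls round the work are solid. World frame = base frame: x ahead of the robot, y to its left, z up, the work surface at z = 0. Lengths are in mm, angles in rad, forces in N, time in s.
With the tool pointing down it reaches from about 300 to 875 mm from the base axis. Payload 6.4 kg.
Tool frame: the origin (TCP) lies midway between the tips of the shut fingers; the grasp point (between the pads) lies 19 mm behind it; z points along the fingers, y is the line along which they close (so a half turn about z gives the same grasp; the last joint's range is limited). The gripper opens to 88 mm and grips with 3 to 60 N. Pads are 18 mm wide; open, the fingers measure 123 mm over their backs; the gripper's body (75 mm by 187 mm) begins 45 mm behind the grasp point.
Start: joints at [-0.206, 0.181, 1.607, -0, 1.354, -0.206], TCP at [575.014, 0.015, 238.714] pointing down, gripper open.
Joint ranges: [-2.99, 2.99], [-0.89, 2.07], [0.3, 2.58], [-1.14, 4.28], [0, 2.63], [-3.12, 3.12]. Speed limits (rad/s): [2.57, 2.57, 3.01, 3.14, 3.14, 3.14].

## Interface

Orientations are given as a 3x3 rotation matrix whose columns are the frame's x, y, z axes.
In Python, from plant import read_state, read_camera, camera_params, job_done gives the robot as it stands.
- The arm moves only by the tool step_arm, never from a script. Its argument "increments" is a list of rows, each an object with "delta_pos": the shift along the tool's x, y, z in m, a list of three; "spin": the turn about the tool's z in rad; "fingers": the closure, from 0 (fully open) to 1 (shut). A call has 1 to 5 rows; each row is the pose to reach, as a shift and turn from the pose commanded when the call began, along the tool's axes at that moment; what a row does not reach only later rows make up. A row lasts 1/12 s, in which the tool goes at most 41.7 mm and 7.16 degrees, less where a joint would pass 70% of its speed; a pose out of reach is approached as far as the arm can. A call with a gripper value outside its range is refused whole. The fingers move at their own pace and stop on an object; the grip force is fixed at half the most. Time passes only in rows, so rows that repeat a pose let the fingers close. It gives the time, the measured TCP pose, the force, the opening and the grip force at its end, in the units of the state.
- read_state(): the state, without advancing time (a new reading comes with each control period).
- read_camera(name): name is "scene" or "side" or "wrist"; returns the picture (480x640x3 uint8, red, green, blue); there is no depth.
- camera_params(name): a dict with "K" (3x3 intrinsics, pixels), "rvec" (rotation vector, rad) and "tvec" (3), from world to camera coordinates, as OpenCV has them. Camera axes: x right, y down, z forward; pixel columns grow to the right and rows downward; lengths in mm; the calibration is good to about 2 mm. A picture is of the moment at which its call begins: read the wrist's pose just before it. camera_params takes no time and is no camera call; for the wrist camera it gives the pose at the moment of the call.
- job_done(): hands the job in; it is judged then, once.
The state is a dict: "t": time; "joint_positions": joint angles; "joint_vel": joint speeds; "joint_efforts": joint torques, N m; "tool_pos": TCP position; "ee_rot": TCP orientation; "wrist_force": force on the tool from outside, world axes, zero at the start; "wrist_torque": the same for the moment, N m; "finger_gap": opening from 0.0 (shut) to 1.0 (fully open); "grasp_force": force on a finger pad.
Only numpy, scipy, OpenCV 4.12 (cv2) and the standard library are available. Lean on these libraries where they do the work, as an engineer would, in place of code of your own. Each camera call takes 0.05 s, during which the arm holds its last target. There are 200 camera calls.

## Working session

There is one attempt and no reset: what is moved stays moved. The work goes in short steps, Python scripts to look and compute and a tool call to move; the robot and the scene stay as the last step left them, time stands still between calls to the robot, and variables do not carry over. Pictures are saved under pics/ and viewed, at most 10 in all, crops included, and the job is handed in when it is done.

Besides the shell and the picture viewer there is one more tool, called after "Emit:" as a command line: name --argument value ..., lists and objects as JSON in quotes. step_arm: Moves the arm, as the interface text tells. Its arguments: {"type":"object","properties":{"increments":{"type":"array"}},"required":["increments"]}

```bash
mkdir -p pics
python3 - <<'E'
from plant import *
import cv2
s=read_state();print(s['t'],s['tool_pos'],s['ee_rot'],s['finger_gap'])
for n in ("scene","wrist"):
    p=camera_params(n);print(n,p)
    cv2.imwrite(f"pics/{n}0.png",read_camera(n)[:,:,::-1])
E
```

```text
0.0 [5.74474907e+02 1.32136160e-01 2.37829969e+02] [[ 1.65719826e-06  9.99998566e-01 -1.69380808e-03]
 [ 9.99999945e-01 -1.09766502e-06  3.30341276e-04]
 [ 3.30338943e-04 -1.69380854e-03 -9.99998511e-01]] 1.0016453264625746
scene {'K': array([[441.14803404,   0.        , 312.63002605],
       [  0.        , 441.14803404, 234.2846867 ],
       [  0.        ,   0.        ,   1.        ]]), 'rvec': array([ 0.57815249, -2.37222445,  1.50253399]), 'tvec': array([512.21842425, 190.13631856, 676.67395897])}
wrist {'K': array([[380.07535525,   0.        , 322.62677314],
       [  0.        , 380.07535525, 238.36783341],
       [  0.        ,   0.        ,   1.        ]]), 'rvec': array([-2.87418659e+00, -6.18800356e-04,  3.47116873e-04]), 'tvec': array([-574.31739412,  -37.07158864,  388.49867553])}
```

View pics/scene0.png

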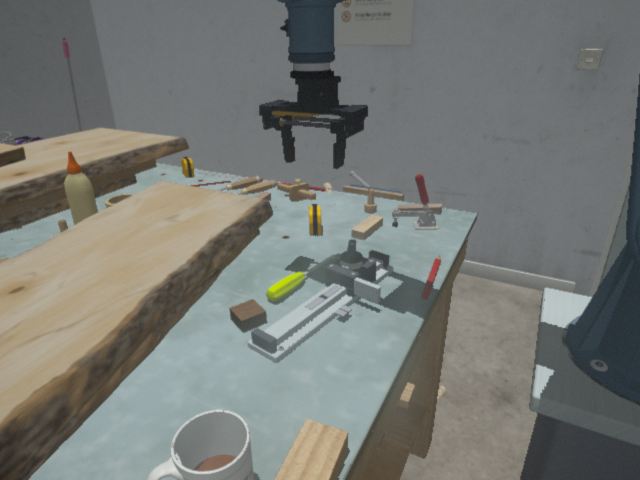

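View pics/wrist0.png

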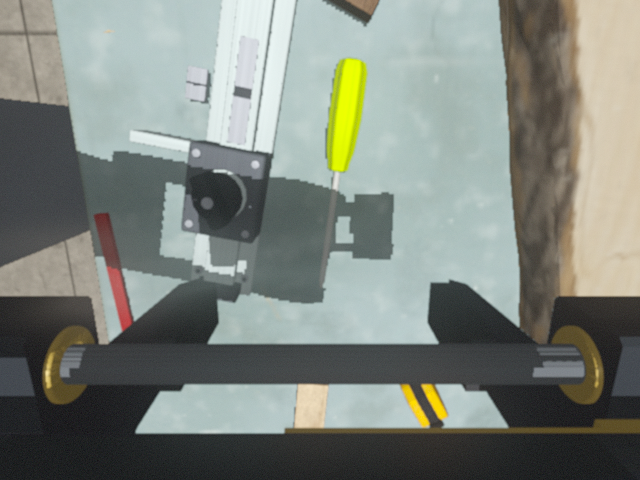

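The wrist picture shows the carriage top with corners near (191,142), (271,153), (263,242), (181,232) and the knob near (215,200). The notch line is at (242,92) on the strip, and the tab is at (198,85).

```bash
cat > h.py <<'E'
import numpy as np,cv2
from plant import *
def ray(p,uv,z):
    R=cv2.Rodrigues(np.array(p['rvec']))[0];t=np.array(p['tvec'])
    d=R.T@np.linalg.inv(p['K'])@np.array([uv[0],uv[1],1.]);c=-R.T@t
    return c+d*(z-c[2])/d[2]
def proj(p,X):
    return cv2.projectPoints(np.array(X,float).reshape(-1,3),p['rvec'],p['tvec'],p['K'],None)[0].reshape(-1,2)
E
python3 - <<'E'
from h import *
p=camera_params('wrist')
C=[ray(p,u,56)[:2] for u in [(191,142),(271,153),(263,242),(181,232)]]
C=np.array(C);print(C.round(1),C.mean(0),[np.linalg.norm(C[i]-C[i-1]).round(1) for i in range(4)])
a=(C[0]-C[3]+C[1]-C[2]);print('rail dir from +y',np.arctan2(-a[0],a[1]))
b=C[1]+C[2]-C[0]-C[3];print(np.arctan2(b[1],b[0]))
print('notch',ray(p,(242,92),26.5),'tab line',ray(p,(197,84),14))
im=cv2.imread('pics/wrist0.png')
# strip edges / base-plate: crop for viewing
cv2.imwrite('pics/crop0.png',cv2.resize(im[0:300,120:400],None,fx=2,fy=2,interpolation=cv2.INTER_CUBIC))
E
```

```text
[[464.1  60.8]
 [530.8  51.8]
 [520.9 -26.3]
 [448.1 -17. ]] [490.97395581  17.33182968] [np.float64(79.5), np.float64(67.3), np.float64(78.7), np.float64(73.3)]
rail dir from +y -0.16504506585189213
-0.12987465942470705
notch [503.15278773 103.05953756  26.5       ] tab line [460.12364521 111.12220501  14.        ]
```

View pics/crop0.png

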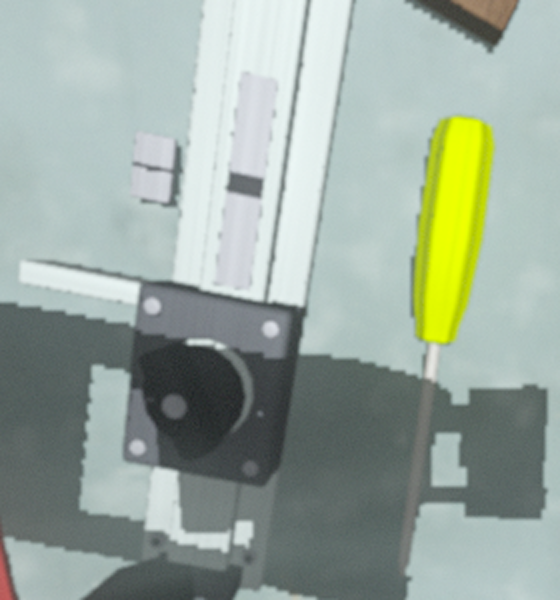

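The crop shows four corner screws at (152,306), (271,329), (250,468) and (137,447), a dot on the knob top at (174,406), and the notch line at (245,184). I'll refine from these.

Run:
```python
from h import *
p=camera_params('wrist')
f=lambda u,z: ray(p,(u[0]/2+120,u[1]/2),z)[:2]
C=np.array([f(u,57) for u in [(152,306),(271,329),(250,468),(137,447)]])
print(C.round(1),C.mean(0),[np.linalg.norm(C[i]-C[i-1]).round(1) for i in range(4)])
for q in (C[0]-C[3],C[1]-C[2]):print('cw of y',np.arctan2(q[0],q[1]))
for q in (C[1]-C[0],C[2]-C[3]):print('cw',-np.arctan2(q[1],q[0]))
print('dot',f((174,406),99))
n=f((245,184),26.5);print('notch',n)
print('tab', f((134,162),13),f((177,170),13), f((134,162),26),f((177,170),26))
A=[f(u,26.5) for u in [(238,73),(277,76),(217,285),(250,290)]]
q=(A[0]+A[1]-A[2]-A[3])/2;print('strip',np.linalg.norm(q),np.arctan2(q[0],q[1]),A)
q=f((354,0),12)-f((304,306),12);print('base edge',np.arctan2(q[0],q[1]))
q=f((205,0),12)-f((174,278),12);print('base edge L',np.arctan2(q[0],q[1]))
```

```text
[[467.8  51.8]
 [517.5  42.3]
 [505.3 -18.6]
 [455.9  -9. ]] [486.62135699  16.64633073] [np.float64(62.0), np.float64(50.5), np.float64(62.1), np.float64(50.3)]
cw of y 0.19408539467252373
cw of y 0.19714333722365288
cw 0.18925848243068877
cw 0.19127670157829835
dot [486.61817508  16.72652452]
notch [503.59438785 103.05970325]
tab [450.93628838 113.7848093 ] [470.23336559 110.39365582] [455.259066   112.15130505] [473.88067262 108.87885474]
strip 89.50183779443513 0.17360022269178715 [array([503.06553008, 147.4257414 ]), array([519.63509489, 146.27334143]), array([488.41555166,  59.79902103]), array([503.36584546,  57.58693914])]
base edge 0.19939950669620504
base edge L 0.19282060676029192
```

Emit:
step_arm --increments '[{"delta_pos":[0.004,-0.022,0.018],"spin":-0.08,"fingers":0.2},{"delta_pos":[0.008,-0.044,0.036],"spin":-0.165,"fingers":0.3},{"delta_pos":[0.0125,-0.066,0.054],"spin":-0.25,"fingers":0.4},{"delta_pos":[0.0167,-0.0884,0.072],"spin":-0.331,"fingers":0.4},{"delta_pos":[0.0167,-0.0884,0.072],"spin":-0.331,"fingers":0.4}]'

```text
t: 0.52
tool_pos: [479.7, 18.5, 161.7]
ee_rot: [[-0.329, 0.944, -0.011], [0.944, 0.329, 0.002], [0.006, -0.01, -1.0]]
wrist_force: [-0.6, 0.4, -0.3]
finger_gap: 0.644
grasp_force: 0.0
```

Emit:
step_arm --increments '[{"delta_pos":[0,0,0.005],"spin":0,"fingers":0.4},{"delta_pos":[0,0,0.015],"spin":0,"fingers":0.4},{"delta_pos":[0,0,0.025],"spin":0,"fingers":0.4},{"delta_pos":[0,0,0.025],"spin":0,"fingers":0.4}]'

```text
t: 0.85
tool_pos: [486.4, 16.6, 139.9]
ee_rot: [[-0.324, 0.946, -0.002], [0.946, 0.324, 0.0], [0.001, -0.002, -1.0]]
wrist_force: [-1.1, -0.5, 0.4]
finger_gap: 0.602
grasp_force: 0.0
```

Run:
```python
from h import *
s=read_state();print(s['t'],s['tool_pos'],s['ee_rot'],s['finger_gap'],s['wrist_force'])
p=camera_params('wrist');im=read_camera('wrist')[:,:,::-1].copy()
d=np.array([.192,.981]);c=np.array([486.6,16.7])
print(proj(p,[[*c,99],[*(c+22*np.array([-.325,.946])),99],[*(c-22*np.array([-.325,.946])),99]]))
cv2.imwrite('pics/wrist1.png',im)
```

```text
0.85 [486.41383527  16.61069466 139.93882837] [[-3.24129384e-01  9.46010519e-01 -2.05932818e-03]
 [ 9.46012152e-01  3.24130876e-01  4.28487843e-04]
 [ 1.07284585e-03 -1.80926398e-03 -9.99997788e-01]] 0.6017677262844159 [-1.07190248 -0.50922155  0.4298784 ]
[[323.69367648 267.39453562]
 [323.70944268 226.40299555]
 [323.67880673 306.05535103]]
```

View pics/wrist1.png

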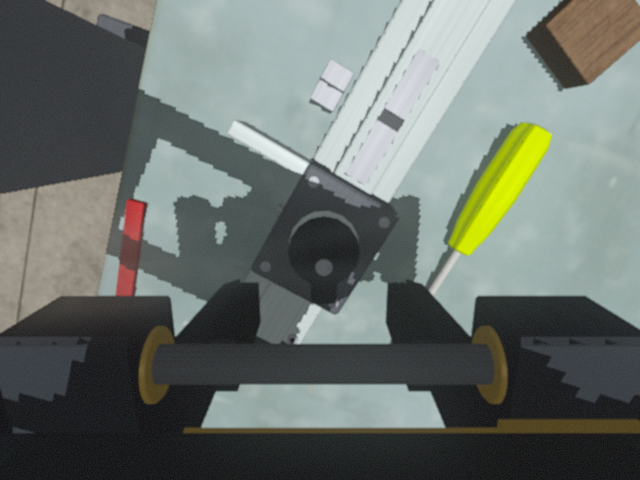

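The wrist picture shows the knob dot at (323,268), exactly where predicted, with the bar aligned with the tool's x. Next I descend and grip.

Emit:
step_arm --increments '[{"delta_pos":[0,0,0.015],"spin":0,"fingers":0.4},{"delta_pos":[0,0,0.035],"spin":0,"fingers":0.4},{"delta_pos":[0,0,0.053],"spin":0,"fingers":0.4},{"delta_pos":[0,0,0.062],"spin":0,"fingers":0.4},{"delta_pos":[0,0,0.062],"spin":0,"fingers":0.4}]'

```text
t: 1.32
tool_pos: [485.6, 16.8, 78.0]
ee_rot: [[-0.325, 0.946, -0.004], [0.946, 0.325, 0.001], [0.002, -0.003, -1.0]]
wrist_force: [0.4, 0.8, 0.2]
finger_gap: 0.601
grasp_force: 0.0
```

Emit:
step_arm --increments '[{"delta_pos":[0,0,0],"spin":0,"fingers":0.6},{"delta_pos":[0,0,0],"spin":0,"fingers":0.7},{"delta_pos":[0,0,0],"spin":0,"fingers":0.75},{"delta_pos":[0,0,0],"spin":0,"fingers":0.75}]'

```text
t: 1.65
tool_pos: [487.4, 16.6, 80.7]
ee_rot: [[-0.325, 0.946, 0.002], [0.946, 0.325, -0.0], [-0.001, 0.002, -1.0]]
wrist_force: [0.6, -0.8, -0.1]
finger_gap: 0.322
grasp_force: 0.0
```

Emit:
step_arm --increments '[{"delta_pos":[0,0,0.0015],"spin":0,"fingers":0.78},{"delta_pos":[0,0,0.003],"spin":0,"fingers":0.8},{"delta_pos":[0,0,0.003],"spin":0,"fingers":1},{"delta_pos":[0,0,0.003],"spin":0,"fingers":1},{"delta_pos":[0,0,0.003],"spin":0,"fingers":1}]'

```text
t: 2.07
tool_pos: [486.7, 16.8, 76.7]
ee_rot: [[-0.325, 0.946, 0.0], [0.946, 0.325, 0.0], [0.0, 0.0, -1.0]]
wrist_force: [-0.0, 0.1, -1.6]
finger_gap: 0.152
grasp_force: 30.0
```

Emit:
step_arm --increments '[{"delta_pos":[0,0,0],"spin":0,"fingers":1},{"delta_pos":[0,0,0],"spin":0,"fingers":1},{"delta_pos":[0,0,0],"spin":0,"fingers":1}]'

```text
t: 2.32
tool_pos: [486.7, 16.8, 76.7]
ee_rot: [[-0.325, 0.946, 0.0], [0.946, 0.325, 0.0], [0.0, 0.0, -1.0]]
wrist_force: [0.9, 0.2, -2.4]
finger_gap: 0.158
grasp_force: 30.0
```

Gripped, with a gap of about 13.5 mm. Now press.

Emit:
step_arm --increments '[{"delta_pos":[0,0,0.002],"spin":0,"fingers":1},{"delta_pos":[0,0,0.004],"spin":0,"fingers":1},{"delta_pos":[0,0,0.006],"spin":0,"fingers":1},{"delta_pos":[0,0,0.008],"spin":0,"fingers":1},{"delta_pos":[0,0,0.008],"spin":0,"fingers":1}]'

```text
t: 2.73
tool_pos: [487.0, 16.7, 69.5]
ee_rot: [[-0.325, 0.946, 0.0], [0.946, 0.325, -0.0], [-0.0, 0.0, -1.0]]
wrist_force: [-3.6, 0.8, 12.2]
finger_gap: 0.158
grasp_force: 30.0
```

Emit:
step_arm --increments '[{"delta_pos":[0,0,0.0005],"spin":0,"fingers":1},{"delta_pos":[0,0,0.001],"spin":0,"fingers":1},{"delta_pos":[0,0,0.001],"spin":0,"fingers":1}]'

```text
t: 2.98
tool_pos: [487.0, 16.7, 69.0]
ee_rot: [[-0.325, 0.946, 0.0], [0.946, 0.325, -0.0], [-0.0, 0.0, -1.0]]
wrist_force: [-4.7, 2.0, 13.9]
finger_gap: 0.154
grasp_force: 30.0
```

Emit:
step_arm --increments '[{"delta_pos":[0,0,0.0008],"spin":0,"fingers":1},{"delta_pos":[0,0,0.0015],"spin":0,"fingers":1},{"delta_pos":[0,0,0.0015],"spin":0,"fingers":1},{"delta_pos":[0,0,0.0015],"spin":0,"fingers":1}]'

```text
t: 3.32
tool_pos: [487.4, 16.6, 68.8]
ee_rot: [[-0.325, 0.946, 0.001], [0.946, 0.325, -0.0], [-0.001, 0.001, -1.0]]
wrist_force: [-9.5, 2.8, 25.6]
finger_gap: 0.158
grasp_force: 30.0
```

It has bottomed out: the force rose and z did not. Now turn.

Emit:
step_arm --increments '[{"delta_pos":[0,0,0],"spin":0.07,"fingers":1},{"delta_pos":[0,0,0],"spin":0.14,"fingers":1},{"delta_pos":[0,0,0],"spin":0.21,"fingers":1},{"delta_pos":[0,0,0],"spin":0.28,"fingers":1},{"delta_pos":[0,0,0],"spin":0.35,"fingers":1}]'

```text
t: 3.73
tool_pos: [487.1, 16.6, 68.8]
ee_rot: [[0.022, 1.0, 0.0], [1.0, -0.022, -0.001], [-0.001, 0.0, -1.0]]
wrist_force: [-10.5, 0.6, 27.5]
finger_gap: 0.152
grasp_force: 30.0
```

Emit:
step_arm --increments '[{"delta_pos":[0,0,0],"spin":0.07,"fingers":1},{"delta_pos":[0,0,0],"spin":0.14,"fingers":1},{"delta_pos":[0,0,0],"spin":0.21,"fingers":1},{"delta_pos":[0,0,0],"spin":0.28,"fingers":1},{"delta_pos":[0,0,0],"spin":0.35,"fingers":1}]'

```text
t: 4.15
tool_pos: [486.8, 16.7, 68.7]
ee_rot: [[0.363, 0.932, -0.001], [0.932, -0.363, -0.0], [-0.001, -0.0, -1.0]]
wrist_force: [-12.4, 1.9, 28.5]
finger_gap: 0.157
grasp_force: 30.0
```

Emit:
step_arm --increments '[{"delta_pos":[0,0,0],"spin":0.07,"fingers":1},{"delta_pos":[0,0,0],"spin":0.14,"fingers":1},{"delta_pos":[0,0,0],"spin":0.21,"fingers":1},{"delta_pos":[0,0,0],"spin":0.28,"fingers":1},{"delta_pos":[0,0,0],"spin":0.33,"fingers":1}]'

```text
t: 4.57
tool_pos: [486.5, 16.8, 68.7]
ee_rot: [[0.646, 0.764, -0.001], [0.764, -0.646, -0.0], [-0.001, -0.001, -1.0]]
wrist_force: [-11.7, 2.6, 29.1]
finger_gap: 0.16
grasp_force: 30.0
```

Emit:
step_arm --increments '[{"delta_pos":[0,0,0],"spin":0.03,"fingers":1},{"delta_pos":[0,0,0],"spin":0.05,"fingers":1},{"delta_pos":[0,0,0],"spin":0.05,"fingers":1},{"delta_pos":[0,0,0],"spin":0.05,"fingers":1}]'

```text
t: 4.9
tool_pos: [486.6, 16.8, 68.7]
ee_rot: [[0.68, 0.734, -0.001], [0.734, -0.68, -0.0], [-0.001, -0.0, -1.0]]
wrist_force: [-12.6, 2.5, 28.9]
finger_gap: 0.156
grasp_force: 30.0
```

Run:
```python
from h import *
s=read_state();R=s['ee_rot'];print(s['t'],s['tool_pos'],np.arctan2(R[0][0],R[1][0]),s['wrist_force'],s['wrist_torque'])
```

```text
4.9 [486.60889969  16.82026017  68.71080313] 0.7471042988399837 [-12.56114652   2.54380592  28.85456382] [0.46636331 2.07994791 0.52482565]
```

Emit:
step_arm --increments '[{"delta_pos":[0,0,0],"spin":0.03,"fingers":1},{"delta_pos":[0,0,0],"spin":0.04,"fingers":1},{"delta_pos":[0,0,0],"spin":0.04,"fingers":1}]'

```text
t: 5.15
tool_pos: [486.6, 16.8, 68.5]
ee_rot: [[0.709, 0.706, -0.001], [0.706, -0.709, -0.0], [-0.001, -0.0, -1.0]]
wrist_force: [-11.3, 2.8, 28.1]
finger_gap: 0.164
grasp_force: 30.0
```

Run:
```python
from h import *
s=read_state();R=s['ee_rot'];print(s['t'],s['tool_pos'],np.arctan2(R[0][0],R[1][0]),s['wrist_force'],s['wrist_torque'])
```

```text
5.15 [486.63305921  16.83828712  68.5459602 ] 0.7874773551217153 [-11.30213283   2.8358073   28.11209559] [0.424028   1.85424853 0.58229464]
```

Emit:
step_arm --increments '[{"delta_pos":[0,0,-0.001],"spin":-0.03,"fingers":1},{"delta_pos":[0,0,-0.002],"spin":-0.05,"fingers":1},{"delta_pos":[0,0,-0.003],"spin":-0.06,"fingers":1},{"delta_pos":[0,0,-0.005],"spin":-0.06,"fingers":1},{"delta_pos":[0,0,-0.005],"spin":-0.06,"fingers":1}]'

```text
t: 5.57
tool_pos: [486.0, 16.9, 71.4]
ee_rot: [[0.666, 0.746, -0.001], [0.746, -0.666, 0.0], [-0.001, -0.001, -1.0]]
wrist_force: [-3.0, 1.3, 4.6]
finger_gap: 0.158
grasp_force: 30.0
```

Run:
```python
from h import *
s=read_state();R=s['ee_rot'];print(s['t'],s['tool_pos'],np.arctan2(R[0][0],R[1][0]),s['wrist_force'],s['wrist_torque'])
```

```text
5.5667 [486.02417779  16.88050794  71.38121936] 0.7287680456286035 [-2.98864299  1.25132178  4.63335256] [0.20303573 0.6054995  0.10353299]
```

Emit:
step_arm --increments '[{"delta_pos":[0,0,-0.001],"spin":0,"fingers":1},{"delta_pos":[0,0,-0.0015],"spin":0,"fingers":1},{"delta_pos":[0,0,-0.0015],"spin":0,"fingers":1},{"delta_pos":[0,0,-0.0015],"spin":0,"fingers":1}]'

```text
t: 5.9
tool_pos: [486.0, 16.8, 71.9]
ee_rot: [[0.666, 0.746, -0.002], [0.746, -0.666, 0.0], [-0.001, -0.001, -1.0]]
wrist_force: [-1.0, 0.1, -6.6]
finger_gap: 0.156
grasp_force: 30.0
```

Run:
```python
from h import *
s=read_state();R=s['ee_rot'];print(s['t'],s['tool_pos'],np.arctan2(R[0][0],R[1][0]),s['wrist_force'],s['wrist_torque'])
for n in('wrist','side'):
    p=camera_params(n);im=read_camera(n)[:,:,::-1]
    c=proj(p,[[486.6,16.8,70]])[0];print(n,c)
    if n=='side':
        u,v=[int(max(0,q-80)) for q in c];cv2.imwrite('pics/side2.png',cv2.resize(im[v:v+160,u:u+200],None,fx=3.5,fy=3.5,interpolation=cv2.INTER_CUBIC));print(u,v)
    else: cv2.imwrite('pics/wrist2.png',im)
```

```text
5.9 [485.95043805  16.81555482  71.92028302] 0.7290859985897651 [-1.02140575  0.0505255  -6.57574076] [0.08513492 0.05427278 0.05153925]
wrist [322.86686367 297.81460771]
side [369.03357847 236.92942004]
289 156
```

View pics/side2.png

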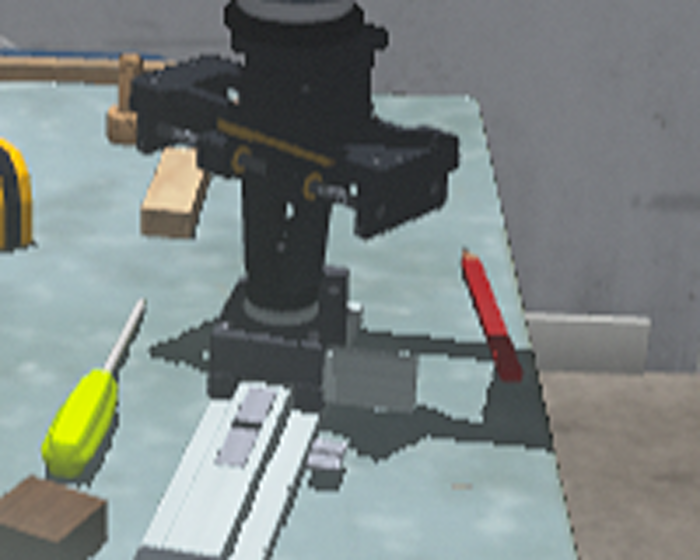

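The knob is locked down: pulling up gives −6.6 N with almost no travel. I'll relax that pull and slide. The rail direction in the tool frame is (0.860, −0.511).

Emit:
step_arm --increments '[{"delta_pos":[0,0,0.0008],"spin":0,"fingers":1},{"delta_pos":[0.0009,-0.0005,0.0008],"spin":0,"fingers":1},{"delta_pos":[0.0026,-0.0015,0.0008],"spin":0,"fingers":1},{"delta_pos":[0.0052,-0.0031,0.0008],"spin":0,"fingers":1},{"delta_pos":[0.0086,-0.0051,0.0008],"spin":0,"fingers":1}]'

```text
t: 6.42
tool_pos: [488.0, 26.3, 71.7]
ee_rot: [[0.666, 0.746, -0.001], [0.746, -0.666, -0.001], [-0.001, -0.001, -1.0]]
wrist_force: [-4.6, -3.9, -3.3]
finger_gap: 0.158
grasp_force: 30.0
```

Emit:
step_arm --increments '[{"delta_pos":[0.0034,-0.002,0],"spin":0,"fingers":1},{"delta_pos":[0.0069,-0.0041,0],"spin":0,"fingers":1},{"delta_pos":[0.0103,-0.0061,0],"spin":0,"fingers":1},{"delta_pos":[0.0138,-0.0082,0],"spin":0,"fingers":1},{"delta_pos":[0.0172,-0.0102,0],"spin":0,"fingers":1}]'

```text
t: 6.83
tool_pos: [491.9, 46.4, 71.7]
ee_rot: [[0.666, 0.746, -0.001], [0.746, -0.666, -0.0], [-0.001, -0.001, -1.0]]
wrist_force: [-4.5, -2.1, -2.7]
finger_gap: 0.156
grasp_force: 30.0
```

Emit:
step_arm --increments '[{"delta_pos":[0.0034,-0.002,0],"spin":0,"fingers":1},{"delta_pos":[0.0069,-0.0041,0],"spin":0,"fingers":1},{"delta_pos":[0.0103,-0.0061,0],"spin":0,"fingers":1},{"delta_pos":[0.0138,-0.0082,0],"spin":0,"fingers":1},{"delta_pos":[0.0172,-0.0102,0],"spin":0,"fingers":1}]'

```text
t: 7.25
tool_pos: [495.7, 66.1, 71.7]
ee_rot: [[0.666, 0.746, -0.001], [0.746, -0.666, -0.0], [-0.001, -0.001, -1.0]]
wrist_force: [-5.2, -2.4, -2.8]
finger_gap: 0.155
grasp_force: 30.0
```

```bash
cat >> h.py <<'E'
def rep():
    s=read_state();R=s['ee_rot'];d=np.array([.192,.981]);n=np.array([.981,-.192]);q=np.array(s['tool_pos'][:2])-[486.6,16.7];f=np.array(s['wrist_force'])
    print(s['t'],'slide',(q@d).round(2),'lat',(q@n).round(2),'z',s['tool_pos'][2].round(2),'ang',np.arctan2(R[0][0],R[1][0]).round(3),'F along',(f[:2]@d).round(2),'lat',(f[:2]@n).round(2),'z',f[2].round(2),'gap',s['finger_gap'])
E
python3 -c "
from h import *
rep()"
```

```text
7.25 slide 50.25 lat -0.53 z 71.7 ang 0.729 F along -3.31 lat -4.61 z -2.76 gap 0.154601165226837
```

Emit:
step_arm --increments '[{"delta_pos":[0.0034,-0.002,0],"spin":0,"fingers":1},{"delta_pos":[0.0069,-0.0041,0],"spin":0,"fingers":1},{"delta_pos":[0.0112,-0.0066,0],"spin":0,"fingers":1},{"delta_pos":[0.0155,-0.0092,0],"spin":0,"fingers":1},{"delta_pos":[0.0198,-0.0118,0],"spin":0,"fingers":1}]'

```text
t: 7.67
tool_pos: [500.2, 88.7, 71.7]
ee_rot: [[0.666, 0.746, -0.001], [0.746, -0.666, -0.0], [-0.001, -0.001, -1.0]]
wrist_force: [-3.9, -4.1, -2.9]
finger_gap: 0.158
grasp_force: 30.0
```

Emit:
step_arm --increments '[{"delta_pos":[0.0009,-0.0005,0],"spin":0,"fingers":1},{"delta_pos":[0.0017,-0.001,0],"spin":0,"fingers":1},{"delta_pos":[0.0026,-0.0015,0],"spin":0,"fingers":1},{"delta_pos":[0.0034,-0.002,0],"spin":0,"fingers":1},{"delta_pos":[0.0034,-0.002,0],"spin":0,"fingers":1}]'

```text
t: 8.08
tool_pos: [501.0, 92.5, 71.8]
ee_rot: [[0.666, 0.746, -0.001], [0.746, -0.666, 0.0], [-0.0, -0.001, -1.0]]
wrist_force: [-4.4, -0.4, -2.6]
finger_gap: 0.157
grasp_force: 30.0
```

```bash
python3 -c "
from h import *
rep()
cv2.imwrite('pics/wrist3.png',read_camera('wrist')[:,:,::-1])"
```

```text
8.0833 slide 77.16 lat -0.44 z 71.77 ang 0.729 F along -1.21 lat -4.29 z -2.6 gap 0.15700518376104236
```

View pics/wrist3.png

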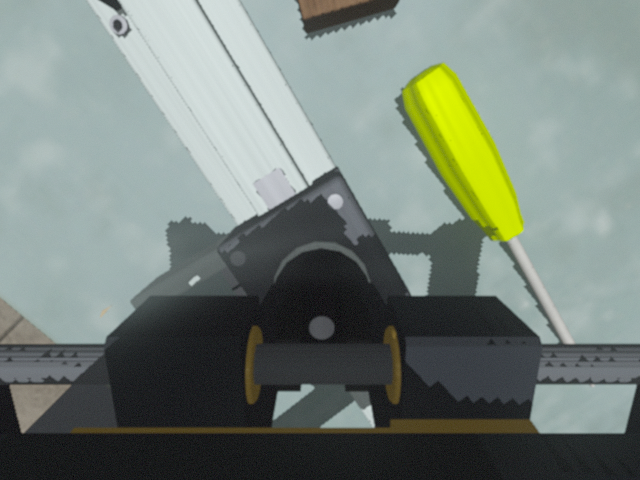

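The knob is still gripped (dot at (322,328)) and the carriage has followed it. I now creep towards the notch and watch the force along the rail.

Emit:
step_arm --increments '[{"delta_pos":[0.0009,-0.0005,0],"spin":0,"fingers":1},{"delta_pos":[0.0017,-0.001,0],"spin":0,"fingers":1},{"delta_pos":[0.0026,-0.0015,0],"spin":0,"fingers":1},{"delta_pos":[0.0034,-0.002,0],"spin":0,"fingers":1},{"delta_pos":[0.0043,-0.0026,0],"spin":0,"fingers":1}]'

```text
t: 8.55
tool_pos: [501.9, 97.1, 71.7]
ee_rot: [[0.666, 0.746, -0.001], [0.746, -0.666, -0.0], [-0.001, -0.001, -1.0]]
wrist_force: [-5.3, -0.8, -3.9]
finger_gap: 0.159
grasp_force: 30.0
```

```bash
python3 -c "
from h import *
rep()"
```

```text
8.55 slide 81.84 lat -0.45 z 71.73 ang 0.729 F along -1.77 lat -5.02 z -3.93 gap 0.15880051896202085
```

Emit:
step_arm --increments '[{"delta_pos":[0.0009,-0.0005,0],"spin":0,"fingers":1},{"delta_pos":[0.0017,-0.001,0],"spin":0,"fingers":1}]'

```text
t: 8.72
tool_pos: [502.3, 99.1, 71.7]
ee_rot: [[0.666, 0.746, -0.001], [0.746, -0.666, -0.0], [-0.001, -0.001, -1.0]]
wrist_force: [-5.0, -1.5, -4.3]
finger_gap: 0.158
grasp_force: 30.0
```

```bash
python3 -c "
from h import *
rep()"
```

```text
8.7167 slide 83.82 lat -0.45 z 71.67 ang 0.729 F along -2.41 lat -4.57 z -4.35 gap 0.15831659405910758
```

Emit:
step_arm --increments '[{"delta_pos":[0.0009,-0.0005,0],"spin":0,"fingers":1},{"delta_pos":[0.0017,-0.001,0],"spin":0,"fingers":1}]'

```text
t: 8.88
tool_pos: [502.7, 101.4, 71.6]
ee_rot: [[0.666, 0.746, -0.001], [0.746, -0.666, 0.001], [-0.0, -0.001, -1.0]]
wrist_force: [-4.4, 1.7, -4.8]
finger_gap: 0.156
grasp_force: 30.0
```

```bash
python3 -c "
from h import *
rep()"
```

```text
8.8833 slide 86.17 lat -0.46 z 71.65 ang 0.729 F along 0.8 lat -4.67 z -4.82 gap 0.15587066388006657
```

The force has turned forward, so the ball is starting to drop. I'll continue in 1 mm steps.

Emit:
step_arm --increments '[{"delta_pos":[0.0009,-0.0005,0],"spin":0,"fingers":1},{"delta_pos":[0.0009,-0.0005,0],"spin":0,"fingers":1}]'

```text
t: 9.05
tool_pos: [502.9, 102.5, 71.6]
ee_rot: [[0.666, 0.746, -0.001], [0.746, -0.666, 0.001], [-0.0, -0.001, -1.0]]
wrist_force: [-3.9, 2.0, -5.2]
finger_gap: 0.158
grasp_force: 30.0
```

```bash
python3 -c "
from h import *
rep()"
```

```text
9.05 slide 87.28 lat -0.46 z 71.64 ang 0.729 F along 1.16 lat -4.22 z -5.21 gap 0.15770583933078788
```

Emit:
step_arm --increments '[{"delta_pos":[0.0009,-0.0005,0],"spin":0,"fingers":1},{"delta_pos":[0.0009,-0.0005,0],"spin":0,"fingers":1}]'

```text
t: 9.22
tool_pos: [503.0, 103.1, 71.6]
ee_rot: [[0.666, 0.746, -0.001], [0.746, -0.666, -0.0], [-0.001, -0.001, -1.0]]
wrist_force: [-4.9, -0.0, -4.7]
finger_gap: 0.154
grasp_force: 30.0
```

```bash
python3 -c "
from h import *
rep()"
```

```text
9.2167 slide 87.94 lat -0.46 z 71.64 ang 0.729 F along -0.94 lat -4.76 z -4.71 gap 0.1540247798006879
```

Emit:
step_arm --increments '[{"delta_pos":[0.0009,-0.0005,0],"spin":0,"fingers":1},{"delta_pos":[0.0009,-0.0005,0],"spin":0,"fingers":1}]'

```text
t: 9.38
tool_pos: [503.2, 103.5, 71.6]
ee_rot: [[0.666, 0.746, -0.002], [0.746, -0.666, -0.001], [-0.002, -0.0, -1.0]]
wrist_force: [-6.1, -4.5, -2.9]
finger_gap: 0.157
grasp_force: 30.1
```

```bash
python3 -c "
from h import *
rep()"
```

```text
9.3833 slide 88.35 lat -0.41 z 71.6 ang 0.729 F along -5.56 lat -5.16 z -2.94 gap 0.15681280863705999
```

The notch catches at 88 mm, and resistance rises to 5.6 N beyond it. I'll back off the last 1 mm and hold.

Emit:
step_arm --increments '[{"delta_pos":[-0.0009,0.0005,0],"spin":0,"fingers":1},{"delta_pos":[-0.001,0.0006,0],"spin":0,"fingers":1},{"delta_pos":[-0.001,0.0006,0],"spin":0,"fingers":1},{"delta_pos":[-0.001,0.0006,0],"spin":0,"fingers":1},{"delta_pos":[-0.001,0.0006,0],"spin":0,"fingers":1}]'

```text
t: 9.8
tool_pos: [503.1, 103.0, 71.7]
ee_rot: [[0.666, 0.746, -0.001], [0.746, -0.666, 0.0], [-0.001, -0.001, -1.0]]
wrist_force: [-6.2, -0.5, -4.4]
finger_gap: 0.153
grasp_force: 30.0
```

```bash
python3 -c "
from h import *
rep()
p=camera_params('side');im=read_camera('side')[:,:,::-1]
c=proj(p,[[503.2,103.5,45]])[0];u,v=[int(max(0,q-80)) for q in c];print(u,v)
cv2.imwrite('pics/side4.png',cv2.resize(im[v:v+150,u:u+180],None,fx=4,fy=4,interpolation=cv2.INTER_CUBIC))"
```

```text
9.8 slide 87.86 lat -0.42 z 71.65 ang 0.729 F along -1.7 lat -5.95 z -4.37 gap 0.15261015079752885
279 188
```

View pics/side4.png

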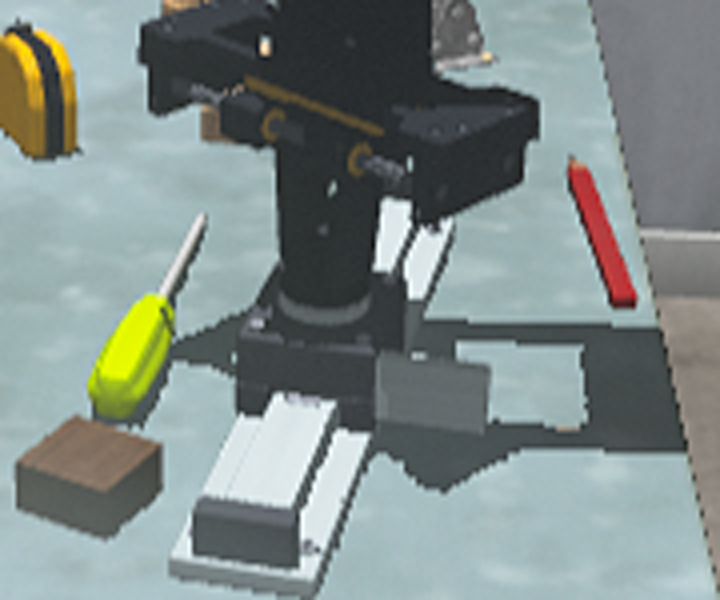

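The side view shows the carriage standing over the notch with the knob gripped, and the screwdriver and dark offcut untouched. The measured slide of 87.9 mm agrees with the vision estimate of 88.0, and the force along the rail is small. Handing in.

```bash
python3 -c "
from plant import *
print(job_done())"
```

```text
the job is handed in; nothing more can be done
None
```

The job is handed in, with no verdict returned: the knob is pressed, turned to its stop and locked, and the carriage is held still in the notch (87.9 mm slide, vision estimate 88.0) with the knob still gripped and nothing nearby visibly disturbed.

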